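# Put the boards back in their own stands

### The arm

A 6-joint arm with a two-finger parallel gripper is mounted at the origin on the work surface. World frame = base frame: x ahead of the robot, y to its left, z up, the work surface at z = 0. Lengths are in m, angles in rad, forces in N, time in s.
With the tool pointing down it reaches from about 0.25 to 0.725 m from the base axis. Payload 4 kg.
Tool frame: the origin (TCP) lies midway between the tips of the shut fingers; the grasp point (between the pads) lies 19 mm behind it; z points along the fingers, y is the line along which they close (so a half turn about z gives the same grasp; the last joint's range is limited). The gripper opens to 85 mm and grips with 20 to 120 N. Pads are 22 mm wide; open, the fingers measure 114 mm over their backs; the gripper's body (76 mm by 85 mm) begins 54 mm behind the grasp point. The pads swing forward as they close: fully open they stand 13 mm farther back than shut.
Start: joints at [1.179, 0.241, 0.005, 1.335, 0, 1.571], TCP at [0.191, 0.462, 0.231] pointing down, gripper open.
Joint ranges: [-2.72, 2.72], [-1.05, 1.87], [-1.09, 1.28], [-1.99, 2.15], [-1.42, 1.44], [-3.14, 3.14]. Speed limits (rad/s): [2.79, 2.79, 3.14, 3.14, 3.14, 3.14].

### API

Orientations are given as a unit quaternion [x, y, z, w].
In Python, from workcell import get_obs, camera, job_done, silhouettes gives the robot as it stands. The module is installed in compiled form; this text tells all that it offers.
- The arm moves only by the tool drive_tool, never from a script. Its argument "increments" is a list of rows, each a list of 3 entries, a list of its own where there are three numbers: the shift along the world's x, y, z in mm, then the turn, a rotation vector about the world's x, y, z in degrees, then the opening, from 0 (shut) to 1 (fully open). A call has 1 to 8 rows; each row shifts and turns the commanded pose from where the row before left it; what a row does not reach is not made up. A row lasts 1/12 s, in which the tool goes at most 41.7 mm and 7.16 degrees, less where a joint would pass 70% of its speed; a pose out of reach is approached as far as the arm can. A call is refused whole if a number of a shift passes 41.7 or a number of a turn 7.16, either way. A call with a gripper value outside its range is refused whole. The fingers move at their own pace and stop on an object; the grip force is fixed at half the most. Time passes only in rows, so rows that do not move let the fingers close. It gives the time, the measured TCP pose, the force, the opening and the grip force at its end, in the units of the state.
- get_obs(): the state, without advancing time (a new reading comes with each control period).
- camera(name): name is "scene" or "top" or "wrist"; returns a dict with "image" (480x640x3 uint8, red, green, blue), "K" (3x3 intrinsics, pixels), "view" (4x4, takes a point from world to camera coordinates). Camera axes: x right, y down, z forward; pixel columns grow to the right and rows downward; lengths in m; the calibration is good to about 2 mm. A picture is of the moment at which its call begins. There is no depth.
- job_done(): hands the job in; it is judged then, once.
Trained networks look in a picture, given as the dict that the camera call returned (one of the last four; its "shot" number tells which), for a name from the list of things; names that differ only in an ending like _2 or _b are one class to them, and where a whole thing is asked for, a point or a joint stands for the part that bears it (a point fixed in the world has none). Each returns a list of dicts, best first, with "conf" (0 to 1); they miss things now and then, are a little off and sometimes report something else, mostly with a low value. They report only what shows in the picture. A call takes as long as a camera call.
- silhouettes(query, picture): "region" (480x640 bool, what is visible of it) and "bbox" ([left, top, right, bottom] in pixels, round what is visible of it).
The state is a dict: "clock": time; "joint_pos": joint angles; "joint_vel": joint speeds; "tau": joint torques, N m; "eef_pos": TCP position; "tool_rot": TCP orientation; "ft_force": force on the tool from outside, world axes, zero at the start; "ft_torque": the same for the moment, N m; "grip_width": finger opening in m; "grasp_force": force on a finger pad.
Only numpy, scipy, OpenCV 4.12 (cv2) and the standard library are available. Lean on these libraries where they do the work, as an engineer would, in place of code of your own. Each camera call takes 0.05 s, during which the arm holds its last target. There are 200 camera calls.

### The job

The two wooden boards are standing in each other's stands: swap them, so that the long board ends in the long stand and the short board in the short stand, using the free wide groove of the grey drying block as the place to stand one of them meanwhile. Also take the dry scraper from the drying block and stand it in the little stand whose narrow groove suits its thin blade. Leave each one upright, fully down and centred along its stand, and do not disturb the jar, the rolling pin or the spoon rest.

Things in the scene. Friction and masses are not known exactly. Their poses are not given: they have to be found in the camera images.
- long_board: Mango-wood rolling board, a plain slab 200 mm long (x). Stands on its long edge at the start, 20 mm thick (y) and 120 mm high (z). Origin: middle of the lower edge (in a groove 10 mm above the counter, so the top is 130 mm up); x along its length, z up. About 0.3 kg. At the start it stands in short_stand.
- short_board: Mango-wood board, a plain slab 120 mm long (x). Stands on its long edge at the start, 20 mm thick (y) and 120 mm high (z). Origin: middle of the lower edge (in a groove 10 mm above the counter, so the top is 130 mm up); x along its length, z up. About 0.2 kg. At the start it stands in long_stand.
- scraper: Plastic dough scraper, 120 mm long (x), blade 6 mm thick (y) from its lower edge up to 75 mm, above that a straight grip bar 16 mm thick from 75 to 105 mm. Stands upright, blade down. Origin: middle of the blade's lower edge; x along its length, z up. 0.1 kg. At the start it stands in the narrow groove of drying_block.
- long_stand: The long wooden board stand, 140 mm long, 53 mm wide at its foot: one groove 25 mm wide; the upper 14 mm of its cheeks lean outwards 8 mm each side as a lead-in. Groove floor 10 mm above the counter, cheeks 58 mm high. Fixed. Origin: under its centre; x along the open-ended groove, z up. Holds the short board at the start, is for the long board.
- short_stand: The short wooden board stand, 80 mm long, 53 mm wide at its foot: one groove 25 mm wide; the upper 14 mm of its cheeks lean outwards 8 mm each side as a lead-in. Groove floor 10 mm above the counter, cheeks 58 mm high. Fixed. Origin: under its centre; x along the open-ended groove, z up. Holds the long board at the start, is for the short board.
- narrow_stand: The little narrow wooden stand, 80 mm long, 38 mm wide at its foot: one groove 10 mm wide; the upper 14 mm of its cheeks lean outwards 8 mm each side as a lead-in. Groove floor 10 mm above the counter, cheeks 58 mm high. Fixed. Origin: under its centre; x along the open-ended groove, z up. Empty at the start, is for the scraper.
- drying_block: Grey plastic drying block, 100 mm long with two parallel grooves along its x: a wide one (25 mm) at y = -38 mm, free at the start, and a narrow one (10 mm) at y = +38 mm, which holds the scraper at the start. Lead-ins, floor and height as on the stands. Fixed. Origin: under its middle, z up.
- jar: Swing-top glass jar, 92 mm across and 154 mm high. Origin: centre of its underside, z up. Bystander: leave it where it is.
- pin: Slim acacia rolling pin, 27 mm thick and 320 mm long with its handles (along y), lying in a low wooden rest. Origin: under its middle. Bystander: leave it where it is.
- spoon_rest: Silicone spoon rest, a shallow dish 100 mm across and 18 mm high with a short tongue to its +x. Origin: centre of the dish's underside. Bystander: leave it where it is.

How it is judged:
On the way:
1. one of the two boards stands upright, fully down, in the wide groove of the drying block (((y of long_board in the frame of drying_block between -0.048 and -0.028 m and x of long_board in the frame of drying_block between -0.04 and 0.04 m and z of long_board in the frame of drying_block below 0.016 m and angle between long_board's own z axis and vertical below 0.2 rad and linear speed of long_board below 0.05 m/s) or (y of short_board in the frame of drying_block between -0.048 and -0.028 m and x of short_board in the frame of drying_block between -0.04 and 0.04 m and z of short_board in the frame of drying_block below 0.016 m and angle between short_board's own z axis and vertical below 0.2 rad and linear speed of short_board below 0.05 m/s))), for 0.2 s.
At the end, for the whole second after the job is handed in: Long board in long stand, short board in short stand, scraper in narrow stand: each fully down (lower edge under 16 mm above the counter), middle within 15 mm of its stand's middle, in line within 0.15 rad, leaning under 0.2 rad, released and at rest (horizontal distance between long_board and long_stand below 0.015 m and z of long_board in the frame of long_stand below 0.016 m and angle between each of long_board, short_board, scraper's own z axis and vertical below 0.2 rad and angle between the x axis of long_board and the x axis of long_stand, either way round below 0.15 rad and linear speed of each of long_board, short_board, scraper below 0.02 m/s and horizontal distance between short_board and short_stand below 0.015 m and z of short_board in the frame of short_stand below 0.016 m and angle between the x axis of short_board and the x axis of short_stand, either way round below 0.15 rad and horizontal distance between scraper and narrow_stand below 0.015 m and z of scraper in the frame of narrow_stand below 0.016 m and angle between the x axis of scraper and the x axis of narrow_stand, either way round below 0.15 rad); the robot touches nothing.
It fails at once if the jar is moved more than 20 mm (distance of jar from where it was at the start of the episode above 0.02 m).
It fails at once if the rolling pin is moved more than 20 mm (distance of pin from where it was at the start of the episode above 0.02 m).
It fails at once if the spoon rest is moved more than 20 mm (distance of spoon_rest from where it was at the start of the episode above 0.02 m).
It also fails if it takes over 128 s, if anything falls off the work surface, if the arm or the gripper's body presses on something with over 40 N, if the wrist force passes 120 N, or if a joint passes its speed limit or range.

## Working session

There is one attempt and no reset: what is moved stays moved. The work goes in short steps, Python scripts to look and compute and a tool call to move; the robot and the scene stay as the last step left them, time stands still between calls to the robot, and variables do not carry over. Pictures are saved under pics/ and viewed, at most 14 in all, crops included, and the job is handed in when it is done.

Besides the shell and the picture viewer there is one more tool, called after "Emit:" by a JSON object that holds its "fn" and its "kwargs". drive_tool: Moves the arm, as the interface text tells. Its arguments: {"type":"object","properties":{"increments":{"type":"array"}},"required":["increments"]}

```bash
mkdir -p pics; cat > h.py <<'E'
import numpy as np,cv2
from workcell import get_obs,camera,silhouettes
def proj(p,c):
    q=c["view"]@np.r_[p,1]; u=c["K"]@q[:3]; return u[:2]/u[2]
def ray(uv,c,z):
    V=c["view"];R=V[:3,:3];t=V[:3,3];o=-R.T@t
    d=R.T@np.linalg.solve(c["K"],np.r_[uv,1.]); return o+d*(z-o[2])/d[2]
def save(c,n): cv2.imwrite("pics/"+n,c["image"][:,:,::-1])
def rect(reg,c,z):
    ys,xs=np.nonzero(reg); 
    cn=max(cv2.findContours(reg.astype(np.uint8),0,2)[0],key=cv2.contourArea)[:,0]
    P=np.array([ray(p,c,z)[:2] for p in cn.astype(float)],np.float32)
    return cv2.minAreaRect(P*1000)
E
python3 - <<'E'
from h import *
N="long_board short_board scraper long_stand short_stand narrow_stand drying_block jar pin spoon_rest".split()
for v in("top","scene"):
    c=camera(v);save(c,v+"0.png")
    np.savez(v+"0.npz",**c)
    V=c["view"];print(v,"cam",np.round(-V[:3,:3].T@V[:3,3],3))
    for n in N:
        for s in silhouettes(n,c)[:2]:
            print(n,round(s["conf"],2),np.round(s["bbox"]),s["region"].sum(), np.round(rect(s["region"],c,.13 if 'board' in n else .105 if n=='scraper' else .058)[0]) if v=="top" else "")
o=get_obs();print(o)
E
```

```text
top cam [ 0.561 -0.012  0.85 ]
long_board 0.72 [123. 265. 178. 390.] 4185 [462. 283.]
short_board 0.58 [485. 282. 528. 363.] 2499 [ 485. -287.]
scraper 0.94 [368. 263. 382. 335.] 665 [517. -77.]
long_stand 0.81 [470. 274. 524. 359.] 1480 [ 486. -293.]
long_stand 0.74 [124. 268. 177. 389.] 4095 [451. 312.]
short_stand 0.59 [165. 300. 186. 351.] 694 [455. 272.]
short_stand 0.49 [245. 289. 276. 337.] 1153 [486. 124.]
narrow_stand 0.76 [244. 289. 274. 338.] 1155 [486. 124.]
drying_block 0.77 [355. 267. 434. 327.] 3537 [ 519. -135.]
jar 0.59 [304. 159. 473. 182.] 2112 [ 741. -101.]
jar 0.58 [112. 140. 198. 204.] 3622 [735. 325.]
pin 0.85 [304. 164. 473. 183.] 2247 [ 741. -102.]
pin 0.66 [366. 260. 381. 335.] 758 [514. -81.]
spoon_rest 0.65 [252. 116. 301. 191.] 2375 [764.  97.]
scene cam [1.067 0.463 0.728]
long_board 0.72 [442. 230. 539. 327.] 2839 
short_board 0.62 [244. 112. 294. 161.] 1583 
scraper 0.71 [308. 163. 345. 228.] 1159 
scraper 0.32 [243. 113. 291. 162.] 1569 
long_stand 0.76 [241. 145. 300. 184.] 1248 
long_stand 0.22 [383. 228. 431. 274.] 1256 
short_stand 0.59 [475. 277.
[... 256 characters left out ...]
] 2368 
{'clock': 1.1, 'joint_pos': array([1.17897571e+00, 2.40596503e-01, 4.97504839e-03, 1.33518587e+00,
       2.18772612e-05, 1.57078692e+00]), 'joint_vel': array([-0.00147198,  0.00063977,  0.00112169,  0.000327  , -0.00056398,
       -0.00058512]), 'tau': array([ 9.67096457e-04, -3.72222590e+01,  2.52694094e+01,  1.20094817e-03,
       -2.34882543e-05,  7.41689973e-06]), 'eef_pos': array([0.19092705, 0.46210377, 0.23129867]), 'tool_rot': array([ 1.94654894e-01,  9.80871792e-01, -3.26610968e-06, -1.18001625e-05]), 'ft_force': array([-0.04388498,  0.40729782, -0.19399257]), 'ft_torque': array([ 0.01492329,  0.01201744, -0.02028912]), 'grasp_force': 0.0, 'grip_width': 0.08552051821390008}
```

View pics/top0.png

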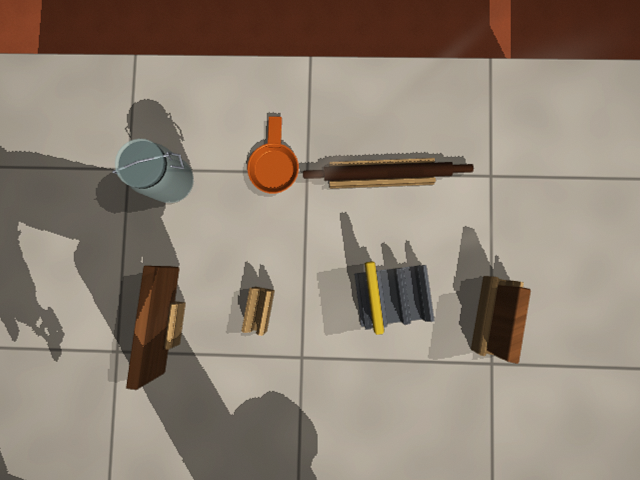

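View pics/scene0.png

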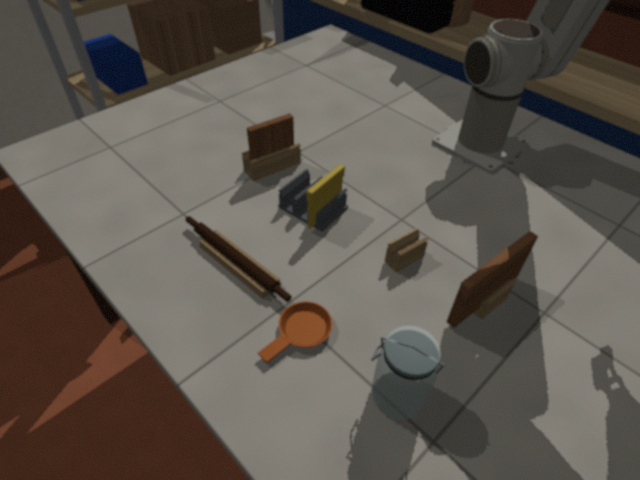

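```bash
cat > fit.py <<'E'
from h import *
from scipy.optimize import minimize
def box(l,y0,y1,z0,z1): return np.array([[x,y,z] for x in(-l/2,l/2) for y in(y0,y1) for z in(z0,z1)])
B=dict(long_board=[box(.2,-.01,.01,0,.12)],short_board=[box(.12,-.01,.01,0,.12)],
 scraper=[box(.12,-.003,.003,0,.075),box(.12,-.008,.008,.075,.105)],
 long_stand=[box(.14,-.0265,.0265,0,.058)],short_stand=[box(.08,-.0265,.0265,0,.058)],
 narrow_stand=[box(.08,-.019,.019,0,.058)],drying_block=[box(.1,-.0645,.057,0,.058)])
def pts(n,p,z0=0):
    c,s=np.cos(p[2]),np.sin(p[2]);R=np.array([[c,-s,0],[s,c,0],[0,0,1]])
    return [b@R.T+[p[0],p[1],z0] for b in B[n]]
S=4
def render(polys,cam):
    m=np.zeros((480,640),np.uint8)
    for q in polys:
        uv=np.array([proj(x,cam) for x in q]); h=cv2.convexHull((uv*16).astype(np.int32))
        cv2.fillConvexPoly(m,h,255,cv2.LINE_AA,4)
    return m/255.
def cost(parts,masks,cams):
    e=0
    for m,c in zip(masks,cams):
        r=render([q for n,p,z in parts for q in pts(n,p,z)],c)
        e+=np.abs(r-m).sum()/m.sum()
    return e
def solve(f,p0):
    best=None
    for k in range(2):
        p0=np.asarray(p0,float); sx=np.vstack([p0]+[p0+d for d in np.diag([.012,.012,.1]*(len(p0)//3)) ])
        r=minimize(f,p0,method="Nelder-Mead",options=dict(initial_simplex=sx,xatol=2e-4,fatol=1e-4,maxiter=400));p0=r.x
    return r.x,r.fun
E
cat > a.py <<'E'
from fit import *
cams=[camera("top"),camera("scene")]
sil=lambda n:[silhouettes(n,c)[0]["region"].astype(float) for c in cams]
M={n:sil(n) for n in B}
hull=lambda m:cv2.fillConvexPoly(np.zeros((480,640),np.uint8),cv2.convexHull(np.argwhere(m>0)[:,::-1].astype(np.int32)),1).astype(float)
res={}
def go(n,p0,z): 
    for i in (0,1):
        x,e=solve(lambda p:cost([(n,p,z)],[M[n][i]],[cams[i]]),p0); print(n,"cam",i,np.round(x,4),round(e,3))
    x,e=solve(lambda p:cost([(n,p,z)],M[n],cams),p0); print(n,"both",np.round(x,4),round(e,3)); res[n]=(x,z)
M["narrow_stand"]=[hull(m) for m in M["narrow_stand"]]
go("long_board",[.45,.30,-.1],.01);go("short_board",[.486,-.28,.1],.01);go("scraper",[.52,-.075,.1],.01)
go("narrow_stand",[.486,.124,-.1],0)
for s,b,p in(("short_stand","long_board",[.45,.29,-.1]),("long_stand","short_board",[.486,-.28,.1]),("drying_block","scraper",[.51,-.12,.15])):
    U=[np.maximum(a,c) for a,c in zip(M[s],M[b])]
    if s=="drying_block": U=[hull(m) for m in M[s]]; U=[np.maximum(a,c) for a,c in zip(U,M[b])]
    xb=res[b][0]
    x,e=solve(lambda p:cost([(s,p,0),(b,xb,.01)],U,cams),p);print(s,np.round(x,4),round(e,3));res[s]=(x,0)
import pickle;pickle.dump(res,open("res.pkl","wb"))
ims=[]
for i,c in enumerate(cams):
    im=cv2.resize(c["image"][:,:,::-1],None,fx=4,fy=4,interpolation=cv2.INTER_CUBIC)
    for k,(n,(x,z)) in enumerate(res.items()):
        for q in pts(n,x,z):
            uv=np.array([proj(a,c) for a in q])*4+2
            for a in range(8):
                for b in range(a): 
                    if np.sum(q[a]!=q[b])and bin(a^b).count("1")==1: cv2.line(im,tuple(uv[a].astype(int)),tuple(uv[b].astype(int)),[(0,255,0),(255,255,0),(255,0,255)][k%3],1)
    ims.append(im)
t,s=ims
def cr(im,x0,y0,x1,y1): return cv2.resize(im[4*y0:4*y1,4*x0:4*x1],(400,300))
cv2.imwrite("pics/fit.png",np.vstack([np.hstack([cr(t,80,250,280,400),cr(t,345,240,545,390)]),np.hstack([cr(s,370,210,570,360),cr(s,200,100,400,250)])]))
E
python3 a.py
```

```text
long_board cam 0 [ 0.4611  0.3026 -0.107 ] 0.162
long_board cam 1 [ 0.4582  0.3033 -0.0677] 0.108
long_board both [ 0.4597  0.3035 -0.0691] 0.284
short_board cam 0 [ 0.4822 -0.3044 -0.1131] 0.245
short_board cam 1 [ 0.4735 -0.3129 -0.0375] 0.474
short_board both [ 0.4804 -0.3052 -0.0728] 0.737
scraper cam 0 [ 0.5177 -0.0772  0.1527] 0.214
scraper cam 1 [ 0.5597 -0.0791 -1.2517] 0.738
scraper both [ 0.5207 -0.0765  0.1423] 1.706
narrow_stand cam 0 [ 0.4842  0.1282 -0.1518] 0.072
narrow_stand cam 1 [ 0.4852  0.1299 -0.098 ] 0.1
narrow_stand both [ 0.4843  0.1286 -0.1393] 0.183
short_stand [ 0.4546  0.3042 -0.064 ] 0.156
long_stand [ 0.4827 -0.3064 -0.1696] 0.24
drying_block [ 0.5158 -0.1131  0.1552] 0.224
```

View pics/fit.png

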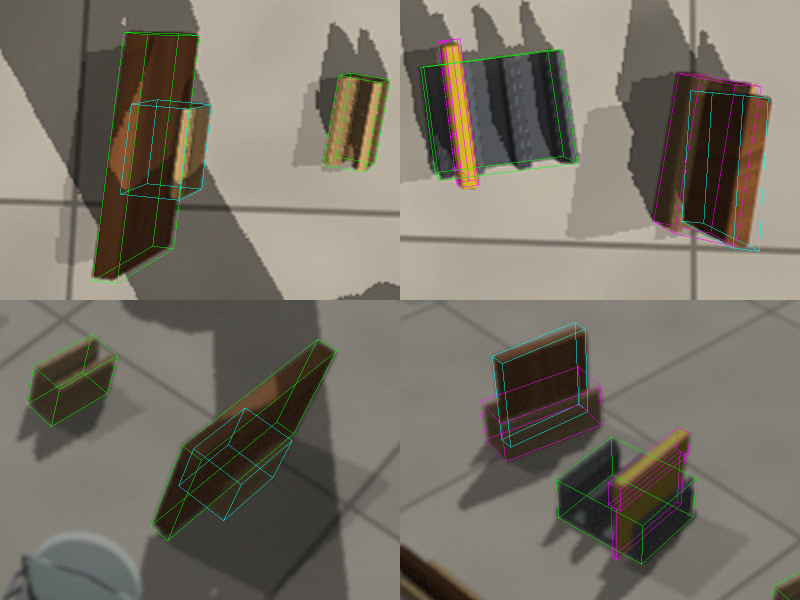

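The overlays agree with the image for the long board, narrow stand, block and scraper. The short board mask is off, so I'll refine that one later. I'm moving above the scraper now.

Emit:
{"fn": "drive_tool", "kwargs": {"increments": [[[20, -34, 2], [0, 0, 2], 1], [[20, -34, 2], [0, 0, 2], 1], [[20, -34, 2], [0, 0, 2], 1], [[20, -34, 2], [0, 0, 2], 1], [[20, -34, 2], [0, 0, 2], 1], [[20, -34, 2], [0, 0, 2], 1], [[20, -34, 2], [0, 0, 2], 1], [[20, -34, 2], [0, 0, 2], 1]]}}

```text
clock: 2.57
eef_pos: [0.3515, 0.1884, 0.2477]
tool_rot: [0.055, 0.998, 0.0, 0.0]
ft_force: [0.8, 0.6, 0.1]
grip_width: 0.0857
grasp_force: 0.0
```

Emit:
{"fn": "drive_tool", "kwargs": {"increments": [[[20, -34, 2], [0, 0, 2], 1], [[20, -34, 2], [0, 0, 2], 1], [[20, -34, 2], [0, 0, 2], 1], [[20, -34, 2], [0, 0, 2], 1], [[20, -34, 2], [0, 0, 2], 1], [[20, -34, 2], [0, 0, 2], 1], [[20, -34, 2], [0, 0, 2], 1], [[0, 0, 0], [0, 0, 0], 1]]}}

```text
clock: 3.23
eef_pos: [0.494, -0.0535, 0.261]
tool_rot: [-0.063, 0.998, -0.001, 0.001]
ft_force: [0.1, 0.7, -0.0]
grip_width: 0.0855
grasp_force: 0.0
```

```bash
cat > b.py <<'E'
from fit import *
import pickle
res=pickle.load(open("res.pkl","rb"))
cams=[dict(np.load("top0.npz",allow_pickle=True)),dict(np.load("scene0.npz",allow_pickle=True))]
c=camera("wrist");save(c,"w1.png");V=c["view"];print("wcam",np.round(-V[:3,:3].T@V[:3,3],3),np.round(V[2,:3],2))
o=get_obs();print(o["eef_pos"],o["tool_rot"],o["joint_pos"])
ims=c["image"][:,:,::-1].copy()
for k,(n,(x,z)) in enumerate(res.items()):
    for q in pts(n,x,z):
        if (V@np.c_[q,np.ones(8)].T)[2].min()<.03: continue
        uv=np.array([proj(a,c) for a in q])
        for a in range(8):
            for b in range(a):
                if bin(a^b).count("1")==1: cv2.line(ims,tuple(uv[a].astype(int)),tuple(uv[b].astype(int)),[(0,255,0),(255,255,0),(255,0,255)][k%3],1)
cv2.imwrite("pics/w1o.png",ims)
E
python3 b.py
```

```text
wcam [ 0.409 -0.064  0.403] [ 0.33  0.04 -0.94]
[ 0.49222851 -0.05084931  0.26080904] [-6.30142868e-02  9.98012612e-01 -1.57890482e-04  2.69243000e-05] [-1.02753561e-01  2.19507459e-01  5.43599604e-02  1.40554360e+00
 -3.02562284e-04 -2.28865707e-01]
```

View pics/w1o.png

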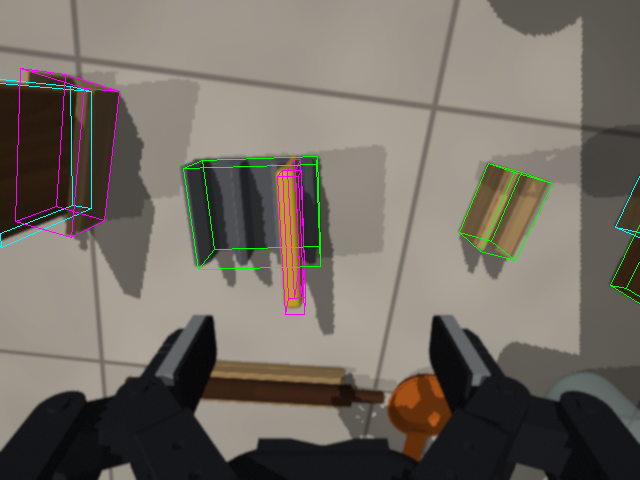

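```bash
cat > c.py <<'E'
from fit import *
import pickle
res=pickle.load(open("res.pkl","rb"))
cw=camera("wrist");ct=camera("top");cs=camera("scene")
hull=lambda m:cv2.fillConvexPoly(np.zeros((480,640),np.uint8),cv2.convexHull(np.argwhere(m>0)[:,::-1].astype(np.int32)),1).astype(float)
g=lambda n,c:silhouettes(n,c)[0]["region"].astype(float)
for n,cc,z in(("scraper",[cw],.01),("scraper",[cw,ct],.01),("narrow_stand",[cw],0),("narrow_stand",[cw,ct,cs],0)):
    M=[g(n,c) for c in cc]
    if n!="scraper": M=[hull(m) for m in M]
    x,e=solve(lambda p:cost([(n,p,z)],M,cc),res[n][0]);print(n,len(cc),np.round(x,4),round(e,3));res[n]=(x,z)
for cc in([cw],[cw,cs]):
    M=[np.maximum(hull(g("drying_block",c)),g("scraper",c)) for c in cc]
    x,e=solve(lambda p:cost([("drying_block",p,0),("scraper",res["scraper"][0],.01)],M,cc),res["drying_block"][0]);print("block",np.round(x,4),round(e,3))
res["drying_block"]=(x,0)
pickle.dump(res,open("res.pkl","wb"))
o=get_obs();print(o["eef_pos"])
E
python3 c.py
```

```text
scraper 1 [ 0.5169 -0.0792  0.1356] 0.115
scraper 2 [ 0.518  -0.0789  0.1483] 1.393
narrow_stand 1 [ 0.4826  0.125  -0.1648] 0.041
narrow_stand 3 [ 0.4841  0.1286 -0.1548] 0.286
block [ 0.5138 -0.1164  0.1435] 0.047
block [ 0.5142 -0.1149  0.1476] 0.559
[ 0.49092932 -0.04779696  0.2613357 ]
```

Emit:
{"fn": "drive_tool", "kwargs": {"increments": [[[13, -16, 0], [0, 0, 1], 1], [[13, -15, 0], [0, 0, 0], 1], [[0, 0, -36], [0, 0, 0], 1], [[0, 0, -36], [0, 0, 0], 1], [[0, 0, -36], [0, 0, 0], 1], [[0, 0, -35], [0, 0, 0], 1], [[0, 0, -25], [0, 0, 0], 1], [[0, 0, -10], [0, 0, 0], 1]]}}

```text
clock: 4.75
eef_pos: [0.5138, -0.0785, 0.0791]
tool_rot: [-0.074, 0.997, 0.001, -0.004]
ft_force: [0.4, 0.4, 0.3]
grip_width: 0.085
grasp_force: 0.0
```

Emit:
{"fn": "drive_tool", "kwargs": {"increments": [[[0, 0, 0], [0, 0, 0], 0.4], [[0, 0, 0], [0, 0, 0], 0.3], [[0, 0, 0], [0, 0, 0], 0.2], [[0, 0, 0], [0, 0, 0], 0.1], [[0, 0, 0], [0, 0, 0], 0], [[0, 0, 0], [0, 0, 0], 0], [[0, 0, 0], [0, 0, 0], 0], [[0, 0, 0], [0, 0, 0], 0]]}}

```text
clock: 5.42
eef_pos: [0.5182, -0.0789, 0.0849]
tool_rot: [-0.075, 0.997, -0.0, 0.002]
ft_force: [-0.7, -0.0, 6.2]
grip_width: 0.0152
grasp_force: 59.2
```

Emit:
{"fn": "drive_tool", "kwargs": {"increments": [[[0, 0, 15], [0, 0, 0], 0], [[0, 0, 35], [0, 0, 0], 0], [[0, 0, 35], [0, 0, 0], 0], [[-6, 34, 0], [0, 0, -3], 0], [[-6, 34, 0], [0, 0, -3], 0], [[-6, 34, 0], [0, 0, -3], 0], [[-6, 34, 0], [0, 0, -3], 0], [[-6, 34, 0], [0, 0, -3], 0]]}}

```text
clock: 6.08
eef_pos: [0.4862, 0.0923, 0.1684]
tool_rot: [0.058, 0.998, -0.0, 0.0]
ft_force: [0.3, 0.5, -0.9]
grip_width: 0.0152
grasp_force: 58.7
```

Emit:
{"fn": "drive_tool", "kwargs": {"increments": [[[-5, 36, 0], [0, 0, -2], 0], [[0, 0, 0], [0, 0, 0], 0], [[0, 0, 0], [0, 0, 0], 0], [[0, 0, 0], [0, 0, 0], 0]]}}

```text
clock: 6.42
eef_pos: [0.4817, 0.1269, 0.1682]
tool_rot: [0.073, 0.997, -0.0, -0.0]
ft_force: [0.1, 0.4, -1.1]
grip_width: 0.0151
grasp_force: 58.9
```

```bash
cat > d.py <<'E'
# usage: d.py stand object out  -- overlay stand fit and held-object fit on three views
import sys,pickle
from fit import *
res=pickle.load(open("res.pkl","rb"))
st,ob,dz,out=sys.argv[1],sys.argv[2],float(sys.argv[3]),sys.argv[4]
o=get_obs();q=o["tool_rot"];a=2*np.arctan2(q[1],q[0])-np.pi;a=(a+np.pi/2)%np.pi-np.pi/2
print("tcp",np.round(o["eef_pos"],4),"objyaw",round(a,4),"grip",round(o["grip_width"],4))
C=[camera(k) for k in("wrist","top","scene")]
z0=o["eef_pos"][2]-dz
p=np.r_[o["eef_pos"][:2],a]
tiles=[]
for k,c in zip("wts",C):
    s=silhouettes(ob,c)
    if s and s[0]["conf"]>.3 and k!="s":
        x,e=solve(lambda p:cost([(ob,p,z0)],[s[0]["region"].astype(float)],[c]),p);print(k,ob,round(s[0]["conf"],2),np.round(x,4),round(e,3))
    im=c["image"][:,:,::-1].copy()
    for n,x,z,col in((st,res[st][0],0,(0,255,0)),(ob,p,z0,(255,255,0))):
        for Q in pts(n,x,z):
            uv=np.array([proj(v,c) for v in Q])
            for i in range(8):
                for j in range(i):
                    if bin(i^j).count("1")==1: cv2.line(im,tuple(uv[i].astype(int)),tuple(uv[j].astype(int)),col,1)
    cen=proj(np.r_[res[st][0][:2],.08],c).astype(int)
    w=(400,300) if k=="w" else (200,150)
    x0=int(np.clip(cen[0]-w[0]//2,0,640-w[0]));y0=int(np.clip(cen[1]-w[1]//2,0,480-w[1]))
    tiles.append(cv2.resize(im[y0:y0+w[1],x0:x0+w[0]],(400,300),interpolation=cv2.INTER_CUBIC))
cv2.imwrite(out,np.vstack([np.hstack(tiles[:2]),np.hstack([tiles[2],tiles[2]*0])]))
E
python3 d.py narrow_stand scraper 0.073 pics/s1.png
```

```text
tcp [0.4817 0.1269 0.1682] objyaw -0.1464 grip 0.0151
w scraper 0.84 [ 0.4821  0.1262 -0.1489] 0.231
t scraper 0.89 [ 0.5423  0.1093 -0.4279] 2.01
```

View pics/s1.png

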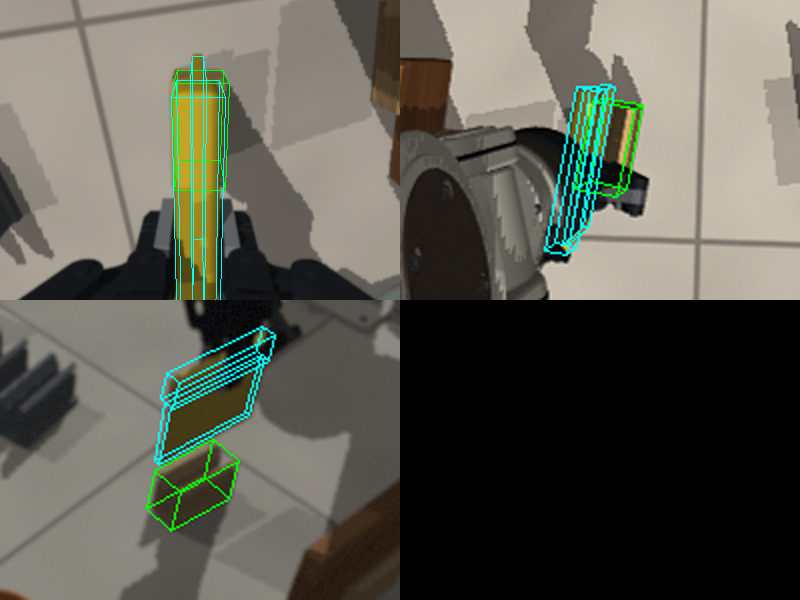

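Emit:
{"fn": "drive_tool", "kwargs": {"increments": [[[1.5, 1, -20], [0, 0, 0], 0], [[0, 0, -10], [0, 0, 0], 0], [[0, 0, -7], [0, 0, 0], 0], [[0, 0, -6], [0, 0, 0], 0], [[0, 0, -5], [0, 0, 0], 0], [[0, 0, -5], [0, 0, 0], 0], [[0, 0, -5], [0, 0, 0], 0], [[0, 0, 0], [0, 0, 0], 0]]}}

```text
clock: 7.38
eef_pos: [0.4829, 0.128, 0.1094]
tool_rot: [0.074, 0.997, -0.0, -0.001]
ft_force: [-1.1, -0.5, -1.5]
grip_width: 0.0151
grasp_force: 58.9
```

Emit:
{"fn": "drive_tool", "kwargs": {"increments": [[[0, 0, -5], [0, 0, 0], 0], [[0, 0, -5], [0, 0, 0], 0], [[0, 0, -5], [0, 0, 0], 0], [[0, 0, -4], [0, 0, 0], 0], [[0, 0, -3], [0, 0, 0], 0], [[0, 0, -2], [0, 0, 0], 0], [[0, 0, 0], [0, 0, 0], 0]]}}

```text
clock: 7.97
eef_pos: [0.4831, 0.128, 0.0858]
tool_rot: [0.074, 0.997, -0.0, -0.0]
ft_force: [0.1, 1.1, -0.6]
grip_width: 0.0154
grasp_force: 58.9
```

Emit:
{"fn": "drive_tool", "kwargs": {"increments": [[[0, 0, -2], [0, 0, 0], 0], [[0, 0, 0], [0, 0, 0], 0], [[0, 0, 0], [0, 0, 0], 0.5], [[0, 0, 0], [0, 0, 0], 1], [[0, 0, 0], [0, 0, 0], 1], [[0, 0, 0], [0, 0, 0], 1], [[0, 0, 0], [0, 0, 0], 1], [[0, 0, 20], [0, 0, 0], 1]]}}

```text
clock: 8.63
eef_pos: [0.4805, 0.1273, 0.1011]
tool_rot: [0.074, 0.997, -0.001, -0.004]
ft_force: [-1.1, -0.5, 0.3]
grip_width: 0.0849
grasp_force: 0.0
```

Emit:
{"fn": "drive_tool", "kwargs": {"increments": [[[0, 0, 40], [0, 0, 0], 1], [[0, 0, 40], [0, 0, 0], 1], [[0, 0, 40], [0, 0, 0], 1], [[0, -35, 18], [0, 0, 0], 1], [[0, -40, 0], [0, 0, 0], 1], [[0, -40, 0], [0, 0, 0], 1], [[0, -40, 0], [0, 0, 0], 1], [[0, -40, 0], [0, 0, 0], 1]]}}

```text
clock: 9.3
eef_pos: [0.4832, -0.0684, 0.2427]
tool_rot: [0.073, 0.997, -0.0, 0.0]
ft_force: [0.4, -0.3, 0.4]
grip_width: 0.0855
grasp_force: 0.0
```

Emit:
{"fn": "drive_tool", "kwargs": {"increments": [[[0, -40, 0], [0, 0, 0], 1], [[-5, -40, 0], [0, 0, 0], 1], [[-10, -40, 0], [0, 0, 0], 1], [[-10, -40, 0], [0, 0, 0], 1], [[-5, -30, 0], [0, 0, 0], 1], [[0, 0, 0], [0, 0, 0], 1], [[0, 0, 0], [0, 0, 0], 1]]}}

```text
clock: 9.88
eef_pos: [0.4528, -0.2584, 0.2419]
tool_rot: [0.076, 0.997, 0.0, -0.0]
ft_force: [0.1, 0.3, -0.2]
grip_width: 0.0856
grasp_force: 0.0
```

```bash
cat > e.py <<'E'
import pickle
from fit import *
res=pickle.load(open("res.pkl","rb"))
hull=lambda m:cv2.fillConvexPoly(np.zeros((480,640),np.uint8),cv2.convexHull(np.argwhere(m>0)[:,::-1].astype(np.int32)),1).astype(float)
g=lambda n,c:silhouettes(n,c)[0]["region"].astype(float)
cw=camera("wrist");ct=camera("top");cs=camera("scene")
def dr(c,names):
    im=c["image"][:,:,::-1].copy()
    for n,x,z in names:
        for Q in pts(n,x,z):
            uv=np.array([proj(v,c) for v in Q])
            for i in range(8):
                for j in range(i):
                    if bin(i^j).count("1")==1: cv2.line(im,tuple(uv[i].astype(int)),tuple(uv[j].astype(int)),(0,255,0),1)
    return im
for n in("short_board","long_stand"):
  for s in silhouettes(n,cw)[:3]: print(n,round(s["conf"],2),s["bbox"],s["region"].sum())
def joint(c,b,s,p0):  # board parallel to stand and in its groove
    U=hull(np.maximum(g(b,c),0)); W=g(s,c)
    M=[np.maximum(U,W)]
    f=lambda p:cost([(s,p[:3],0),(b,np.r_[p[0]+p[3]*np.cos(p[2]),p[1]+p[3]*np.sin(p[2]),p[2]],.01)],M,[c])
    best=None
    for k in range(2):
        sx=np.vstack([p0]+[p0+d for d in np.diag([.01,.01,.08,.01])])
        r=minimize(f,p0,method="Nelder-Mead",options=dict(initial_simplex=sx,xatol=2e-4,fatol=1e-4,maxiter=400));p0=r.x
    return r.x,r.fun
x,e=joint(cw,"short_board","long_stand",np.array([.483,-.306,-.12,0.]));print("joint",np.round(x,4),round(e,3))
bx=np.r_[x[0]+x[3]*np.cos(x[2]),x[1]+x[3]*np.sin(x[2]),x[2]]
print("board",bx)
res["long_stand"]=(x[:3],0);res["short_board"]=(bx,.01);pickle.dump(res,open("res.pkl","wb"))
L=[("long_stand",x[:3],0),("short_board",bx,.01),("drying_block",res["drying_block"][0],0)]
# drying block alone now
M=[hull(g("drying_block",c)) for c in (cw,)]
xb,eb=solve(lambda p:cost([("drying_block",p,0)],M,[cw]),res["drying_block"][0]);print("block w",np.round(xb,4),round(eb,3))
a=dr(cw,L);b=dr(cs,L+[("scraper",np.r_[.483,.1275,-.15],.01)])[80:305,180:480]
cv2.imwrite("pics/e1.png",np.hstack([cv2.resize(a,(400,300)),cv2.resize(b,(400,300))]))
o=get_obs();print(o["eef_pos"],o["tool_rot"])
E
python3 e.py
```

```text
short_board 0.84 [249.4, 176.3, 296.4, 347.7] 6059
long_stand 0.68 [243.4, 161.8, 307.9, 315.3] 3589
joint [ 0.4839 -0.3069 -0.1796 -0.0058] 0.055
board [ 0.47818972 -0.30584487 -0.17964761]
block w [ 0.5145 -0.1204  0.1509] 0.025
[ 0.4538336  -0.25587678  0.24246956] [ 7.26831324e-02  9.97355075e-01 -4.75128821e-05  1.21810899e-04]
```

View pics/e1.png

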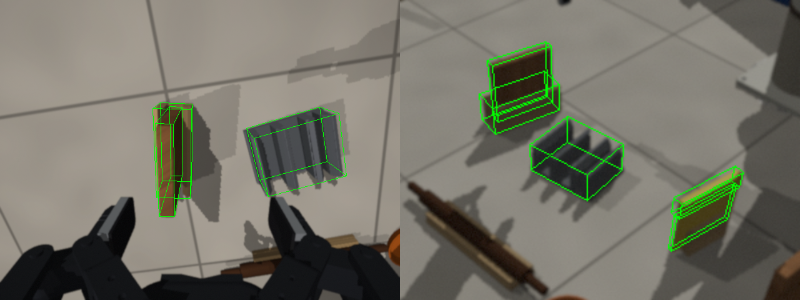

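Emit:
{"fn": "drive_tool", "kwargs": {"increments": [[[12, -25, 0], [0, 0, -1], 1], [[12, -25, 0], [0, 0, -1], 1], [[0, 0, -36], [0, 0, 0], 1], [[0, 0, -36], [0, 0, 0], 1], [[0, 0, -36], [0, 0, 0], 1], [[0, 0, -26], [0, 0, 0], 1], [[0, 0, -18], [0, 0, 0], 1], [[0, 0, 0], [0, 0, 0], 1]]}}

```text
clock: 10.95
eef_pos: [0.4746, -0.3043, 0.0856]
tool_rot: [0.091, 0.996, 0.002, -0.004]
ft_force: [-1.0, 1.3, -0.3]
grip_width: 0.0854
grasp_force: 0.0
```

Emit:
{"fn": "drive_tool", "kwargs": {"increments": [[[0, 0, 0], [0, 0, 0], 0.5], [[0, 0, 0], [0, 0, 0], 0.4], [[0, 0, 0], [0, 0, 0], 0.3], [[0, 0, 0], [0, 0, 0], 0.2], [[0, 0, 0], [0, 0, 0], 0.1], [[0, 0, 0], [0, 0, 0], 0], [[0, 0, 0], [0, 0, 0], 0], [[0, 0, 0], [0, 0, 0], 0]]}}

```text
clock: 11.62
eef_pos: [0.4783, -0.3069, 0.0917]
tool_rot: [0.091, 0.996, -0.0, 0.001]
ft_force: [-0.3, 2.1, 5.8]
grip_width: 0.0195
grasp_force: 59.4
```

Emit:
{"fn": "drive_tool", "kwargs": {"increments": [[[0, 0, 10], [0, 0, 0], 0], [[0, 0, 35], [0, 0, 0], 0], [[0, 0, 40], [0, 0, 0], 0], [[8, 30, 5], [0, 0, 3.8], 0], [[8, 30, 0], [0, 0, 3.8], 0], [[8, 30, 0], [0, 0, 3.8], 0], [[9, 31, 0], [0, 0, 3.8], 0], [[9, 31, 0], [0, 0, 3.8], 0]]}}

```text
clock: 12.28
eef_pos: [0.519, -0.1539, 0.1804]
tool_rot: [-0.076, 0.997, -0.0, -0.0]
ft_force: [1.0, -0.8, -3.0]
grip_width: 0.0193
grasp_force: 58.9
```

Emit:
{"fn": "drive_tool", "kwargs": {"increments": [[[0, 0, 0], [0, 0, 0], 0], [[0, 0, 0], [0, 0, 0], 0], [[0, 0, 0], [0, 0, 0], 0]]}}

```text
clock: 12.53
eef_pos: [0.5191, -0.1551, 0.1802]
tool_rot: [-0.075, 0.997, -0.0, -0.0]
ft_force: [-0.1, -0.0, -2.1]
grip_width: 0.0193
grasp_force: 59.4
```

```bash
python3 - <<'E'
import pickle
r=pickle.load(open("res.pkl","rb"));import numpy as np
r["drying_block"]=(np.array([.5143,-.1175,.149]),0);pickle.dump(r,open("res.pkl","wb"))
E
sed -i 's/drying_block=\[.*\])$/drying_block=[box(.1,-.0645,-.0505,0,.058),box(.1,-.0255,-.0115,0,.058),box(.1,.019,.033,0,.058),box(.1,.043,.057,0,.058)])/' fit.py
python3 d.py drying_block short_board 0.081 pics/s2.png
```

```text
tcp [ 0.5191 -0.1551  0.1802] objyaw 0.1492 grip 0.0193
w short_board 0.49 [ 0.8268 -0.1946 -0.531 ] 1.0
t short_board 0.81 [ 0.5225 -0.153   0.1647] 1.088
```

View pics/s2.png

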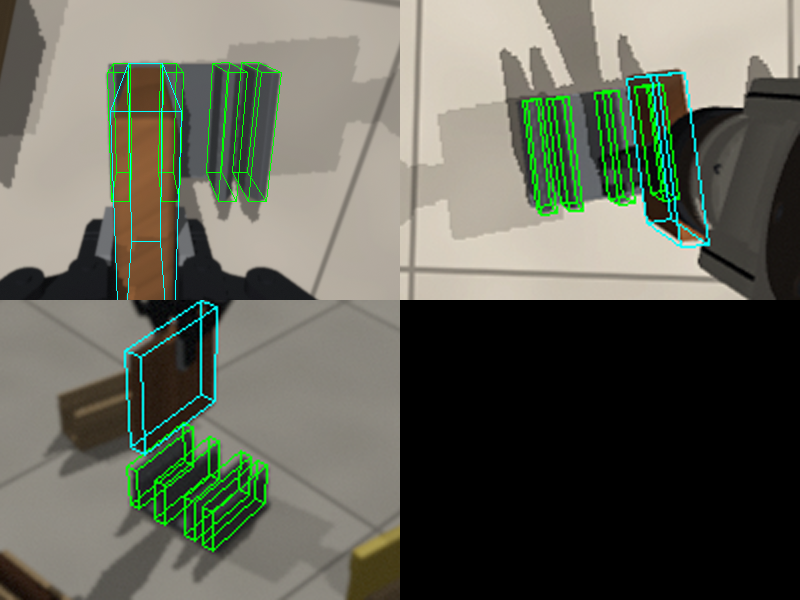

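Emit:
{"fn": "drive_tool", "kwargs": {"increments": [[[0.5, 0, -30], [0, 0, 0], 0], [[0, 0, -8], [0, 0, 0], 0], [[0, 0, -6], [0, 0, 0], 0], [[0, 0, -5], [0, 0, 0], 0], [[0, 0, -5], [0, 0, 0], 0], [[0, 0, -5], [0, 0, 0], 0], [[0, 0, -5], [0, 0, 0], 0], [[0, 0, 0], [0, 0, 0], 0]]}}

```text
clock: 13.5
eef_pos: [0.5195, -0.1547, 0.1155]
tool_rot: [-0.075, 0.997, 0.0, -0.001]
ft_force: [-0.2, 0.2, -2.2]
grip_width: 0.0196
grasp_force: 59.3
```

Emit:
{"fn": "drive_tool", "kwargs": {"increments": [[[0, 0, -6], [0, 0, 0], 0], [[0, 0, -6], [0, 0, 0], 0], [[0, 0, -5], [0, 0, 0], 0], [[0, 0, -4], [0, 0, 0], 0], [[0, 0, -3], [0, 0, 0], 0], [[0, 0, -1], [0, 0, 0], 0], [[0, 0, 0], [0, 0, 0], 0], [[0, 0, 0], [0, 0, 0], 0]]}}

```text
clock: 14.17
eef_pos: [0.5196, -0.1548, 0.0918]
tool_rot: [-0.075, 0.997, 0.0, -0.0]
ft_force: [-3.6, 1.0, 4.3]
grip_width: 0.0191
grasp_force: 60.2
```

Emit:
{"fn": "drive_tool", "kwargs": {"increments": [[[0, 0, 0], [0, 0, 0], 0.4], [[0, 0, 0], [0, 0, 0], 1], [[0, 0, 0], [0, 0, 0], 1], [[0, 0, 0], [0, 0, 0], 1], [[0, 0, 0], [0, 0, 0], 1], [[0, 0, 25], [0, 0, 0], 1], [[0, 0, 40], [0, 0, 0], 1], [[0, 0, 40], [0, 0, 0], 1]]}}

```text
clock: 14.83
eef_pos: [0.5186, -0.1545, 0.196]
tool_rot: [-0.075, 0.997, 0.001, -0.002]
ft_force: [1.3, -0.2, 0.4]
grip_width: 0.0852
grasp_force: 0.0
```

Emit:
{"fn": "drive_tool", "kwargs": {"increments": [[[0, 0, 40], [0, 0, 0], 1], [[-8, 37, 5], [0, 0, -1.2], 1], [[-8, 37, 0], [0, 0, -1.2], 1], [[-8, 37, 0], [0, 0, -1.2], 1], [[-8, 37, 0], [0, 0, -1.2], 1], [[-8, 37, 0], [0, 0, -1.2], 1], [[-8, 37, 0], [0, 0, -1.2], 1], [[-8, 37, 0], [0, 0, -1.2], 1]]}}

```text
clock: 15.5
eef_pos: [0.4634, 0.1057, 0.2415]
tool_rot: [-0.001, 1.0, 0.0, 0.0]
ft_force: [0.3, -0.3, -0.4]
grip_width: 0.0856
grasp_force: 0.0
```

Emit:
{"fn": "drive_tool", "kwargs": {"increments": [[[-8, 37, 0], [0, 0, -1.2], 1], [[-8, 37, 0], [0, 0, -1.2], 1], [[-8, 37, 0], [0, 0, -1.2], 1], [[-10, 35, 0], [0, 0, -1.5], 1], [[0, 0, 0], [0, 0, 0], 1], [[0, 0, 0], [0, 0, 0], 1], [[0, 0, 0], [0, 0, 0], 1]]}}

```text
clock: 16.08
eef_pos: [0.4298, 0.25, 0.2411]
tool_rot: [0.043, 0.999, -0.0, -0.0]
ft_force: [0.0, -0.3, -0.4]
grip_width: 0.0855
grasp_force: 0.0
```

```bash
sed -e '/^for n in("short_board","long_stand")/,/^  for s/d' -e 's/"short_board","long_stand",np.array(.*;print("joint"/"long_board","short_stand",np.array([.456,.304,-.08,0.]));print("joint"/' -e 's/res\["long_stand"\]/res["short_stand"]/;s/res\["short_board"\]/res["long_board"]/;s/^L=.*/L=[("short_stand",x[:3],0),("long_board",bx,.01),("narrow_stand",res["narrow_stand"][0],0),("short_board",np.r_[.519,-.155,.149],.01),("drying_block",res["drying_block"][0],0)]/' -e '/^M=\[hull/d;/^xb,eb/d' -e 's/e1.png/e2.png/' -e 's/\[80:305,180:480\]/[120:345,250:550]/' e.py > e2.py; python3 e2.py
```

```text
joint [ 0.4532  0.3015 -0.0771  0.0073] 0.056
board [ 0.46046109  0.30092193 -0.07705938]
[0.43039699 0.24892777 0.24139454] [ 4.42980847e-02  9.99018356e-01 -2.37565982e-05  5.75057110e-05]
```

View pics/e2.png

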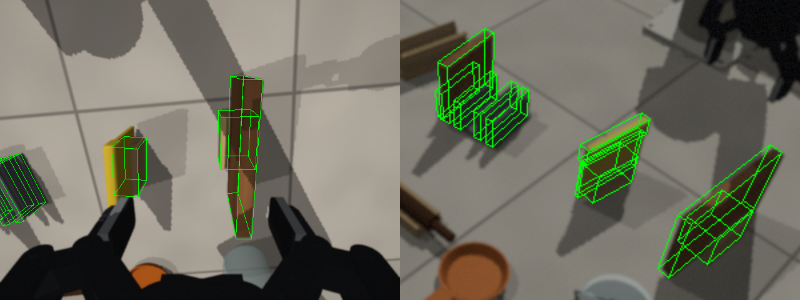

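Emit:
{"fn": "drive_tool", "kwargs": {"increments": [[[15, 26, 0], [0, 0, 0.5], 1], [[15, 27, 0], [0, 0, 0], 1], [[0, 0, -36], [0, 0, 0], 1], [[0, 0, -36], [0, 0, 0], 1], [[0, 0, -36], [0, 0, 0], 1], [[0, 0, -26], [0, 0, 0], 1], [[0, 0, -17], [0, 0, 0], 1], [[0, 0, 0], [0, 0, 0], 1]]}}

```text
clock: 17.0
eef_pos: [0.4574, 0.3003, 0.0859]
tool_rot: [0.04, 0.999, -0.003, -0.004]
ft_force: [-1.0, -1.2, -0.8]
grip_width: 0.0853
grasp_force: 0.0
```

Emit:
{"fn": "drive_tool", "kwargs": {"increments": [[[0, 0, 0], [0, 0, 0], 0.5], [[0, 0, 0], [0, 0, 0], 0.4], [[0, 0, 0], [0, 0, 0], 0.3], [[0, 0, 0], [0, 0, 0], 0.2], [[0, 0, 0], [0, 0, 0], 0.1], [[0, 0, 0], [0, 0, 0], 0], [[0, 0, 0], [0, 0, 0], 0], [[0, 0, 0], [0, 0, 0], 0]]}}

```text
clock: 17.67
eef_pos: [0.4607, 0.3033, 0.0916]
tool_rot: [0.039, 0.999, 0.0, 0.001]
ft_force: [0.5, -1.8, 6.3]
grip_width: 0.0193
grasp_force: 59.3
```

Emit:
{"fn": "drive_tool", "kwargs": {"increments": [[[0, 0, 10], [0, 0, 0], 0], [[0, 0, 30], [0, 0, 0], 0], [[0, 0, 35], [0, 0, 0], 0], [[0, 0, 35], [0, 0, 0], 0], [[0, 0, 35], [0, 0, 0], 0], [[0, -15, 10], [0, 0, 0], 0], [[0, -30, 0], [0, 0, 0], 0], [[0, -35, 0], [0, 0, 0], 0]]}}

```text
clock: 18.33
eef_pos: [0.4599, 0.2233, 0.2458]
tool_rot: [0.037, 0.999, 0.0, 0.001]
ft_force: [0.8, -0.6, -3.6]
grip_width: 0.0195
grasp_force: 59.2
```

Emit:
{"fn": "drive_tool", "kwargs": {"increments": [[[2, -35, 0], [0, 0, -0.5], 0], [[2, -35, 0], [0, 0, -0.5], 0], [[2, -35, 0], [0, 0, -0.5], 0], [[2, -35, 0], [0, 0, -0.5], 0], [[2, -35, 0], [0, 0, -0.5], 0], [[2, -35, 0], [0, 0, -0.5], 0], [[2, -35, 0], [0, 0, -0.5], 0], [[2, -35, 0], [0, 0, -0.5], 0]]}}

```text
clock: 19.0
eef_pos: [0.4745, -0.0587, 0.2445]
tool_rot: [0.074, 0.997, 0.0, -0.001]
ft_force: [0.8, 0.6, -2.4]
grip_width: 0.0193
grasp_force: 59.1
```

Emit:
{"fn": "drive_tool", "kwargs": {"increments": [[[2, -35, 0], [0, 0, -0.5], 0], [[2, -35, 0], [0, 0, -0.5], 0], [[2, -35, 0], [0, 0, -0.5], 0], [[1, -35, 0], [0, 0, -0.5], 0], [[0, -35, 0], [0, 0, 0], 0], [[0, -35, 0], [0, 0, 0], 0], [[0, -27, 0], [0, 0, 0], 0], [[0, -12, 0], [0, 0, 0], 0]]}}

```text
clock: 19.67
eef_pos: [0.4813, -0.3093, 0.2438]
tool_rot: [0.093, 0.996, -0.0, -0.001]
ft_force: [0.8, -0.7, -2.6]
grip_width: 0.0192
grasp_force: 59.4
```

Emit:
{"fn": "drive_tool", "kwargs": {"increments": [[[0, 0, -30], [0, 0, 0], 0], [[0, 0, -30], [0, 0, 0], 0], [[0, 0, 0], [0, 0, 0], 0], [[0, 0, 0], [0, 0, 0], 0]]}}

```text
clock: 20.0
eef_pos: [0.4808, -0.3043, 0.1831]
tool_rot: [0.091, 0.996, 0.002, -0.003]
ft_force: [-0.0, -0.9, -3.1]
grip_width: 0.0194
grasp_force: 59.2
```

```bash
python3 d.py long_stand long_board 0.081 pics/s3.png
```

```text
tcp [ 0.4808 -0.3043  0.1831] objyaw -0.1821 grip 0.0194
w long_board 0.77 [ 0.4805 -0.305  -0.1857] 0.133
t long_board 0.67 [ 0.4841 -0.3035 -0.1822] 0.235
```

View pics/s3.png

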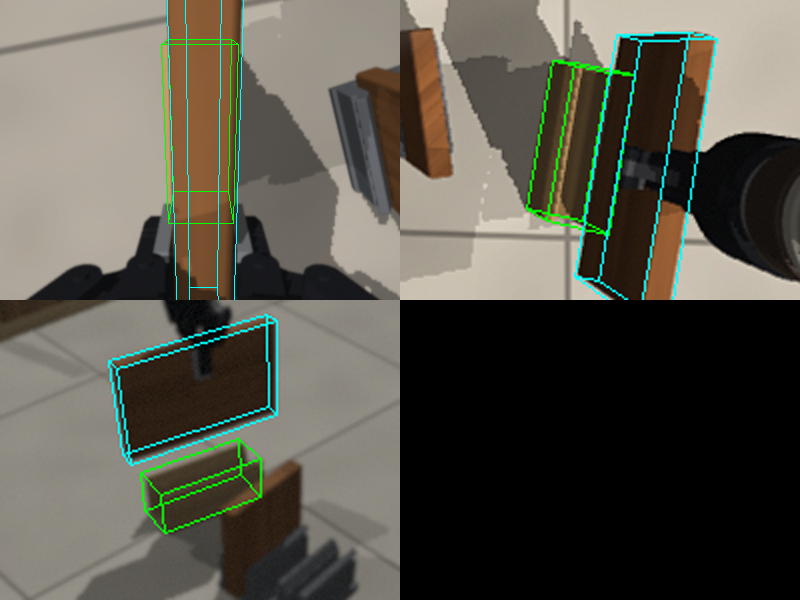

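Emit:
{"fn": "drive_tool", "kwargs": {"increments": [[[3, -2.5, -25], [0, 0, 0], 0], [[0, 0, -12], [0, 0, 0], 0], [[0, 0, -8], [0, 0, 0], 0], [[0, 0, -6], [0, 0, 0], 0], [[0, 0, -5], [0, 0, 0], 0], [[0, 0, -5], [0, 0, 0], 0], [[0, 0, -5], [0, 0, 0], 0], [[0, 0, 0], [0, 0, 0], 0]]}}

```text
clock: 20.97
eef_pos: [0.486, -0.3078, 0.1187]
tool_rot: [0.091, 0.996, 0.001, -0.0]
ft_force: [0.5, 2.0, -3.4]
grip_width: 0.0189
grasp_force: 59.3
```

Emit:
{"fn": "drive_tool", "kwargs": {"increments": [[[-1, 0, -6], [0, 0, 0], 0], [[0, 0, -6], [0, 0, 0], 0], [[0, 0, -6], [0, 0, 0], 0], [[0, 0, -5], [0, 0, 0], 0], [[0, 0, -3], [0, 0, 0], 0], [[0, 0, -2], [0, 0, 0], 0], [[0, 0, 0], [0, 0, 0], 0], [[0, 0, 0], [0, 0, 0], 0]]}}

```text
clock: 21.63
eef_pos: [0.4846, -0.3078, 0.0917]
tool_rot: [0.091, 0.996, 0.0, -0.0]
ft_force: [-1.0, 4.3, 3.7]
grip_width: 0.0192
grasp_force: 60.2
```

Emit:
{"fn": "drive_tool", "kwargs": {"increments": [[[0, 0, 0], [0, 0, 0], 0.4], [[0, 0, 0], [0, 0, 0], 1], [[0, 0, 0], [0, 0, 0], 1], [[0, 0, 0], [0, 0, 0], 1], [[0, 0, 0], [0, 0, 0], 1], [[0, 0, 25], [0, 0, 0], 1], [[0, 0, 40], [0, 0, 0], 1], [[0, 0, 40], [0, 0, 0], 1]]}}

```text
clock: 22.3
eef_pos: [0.4836, -0.3079, 0.1958]
tool_rot: [0.091, 0.996, 0.001, -0.002]
ft_force: [0.9, 0.1, -0.6]
grip_width: 0.0858
grasp_force: 0.0
```

Emit:
{"fn": "drive_tool", "kwargs": {"increments": [[[0, 0, 30], [0, 0, 0], 1], [[7, 31, 0], [0, 0, 3.8], 1], [[7, 31, 0], [0, 0, 3.8], 1], [[7, 31, 0], [0, 0, 3.8], 1], [[7, 30, 0], [0, 0, 3.8], 1], [[7, 30, 0], [0, 0, 3.8], 1], [[0, 0, 0], [0, 0, 0], 1], [[0, 0, 0], [0, 0, 0], 1]]}}

```text
clock: 22.97
eef_pos: [0.5203, -0.1542, 0.2264]
tool_rot: [-0.076, 0.997, -0.0, 0.0]
ft_force: [-0.4, 0.8, -0.4]
grip_width: 0.0852
grasp_force: 0.0
```

```bash
python3 - <<'E'
from fit import *
o=get_obs();print(o["eef_pos"],o["tool_rot"])
c=camera("wrist");s=silhouettes("short_board",c)[0]
print(s["conf"],solve(lambda p:cost([("short_board",p,.01)],[s["region"].astype(float)],[c]),[.5196,-.155,.149]))
t=camera("top");f=camera("scene")
a=cv2.resize(t["image"][240:390,420:620],(400,300));b=cv2.resize(f["image"][80:230,180:380],(400,300))
cv2.imwrite("pics/l1.png",np.hstack([a,b])[:,:,::-1])
for cc in(t,f):
    s=silhouettes("long_board",cc)
    if s: print(s[0]["conf"],solve(lambda p:cost([("long_board",p,.01)],[s[0]["region"].astype(float)],[cc]),[.484,-.307,-.18]))
E
```

```text
[ 0.52029799 -0.15417959  0.22642747] [-7.58165340e-02  9.97121704e-01 -3.97270863e-04  5.48822246e-05]
0.96 (array([ 0.52289839, -0.15563177,  0.14047406]), np.float64(0.08403531496121608))
0.87 (array([ 0.48311396, -0.30758491, -0.07597695]), np.float64(0.32328681108542395))
```

View pics/l1.png

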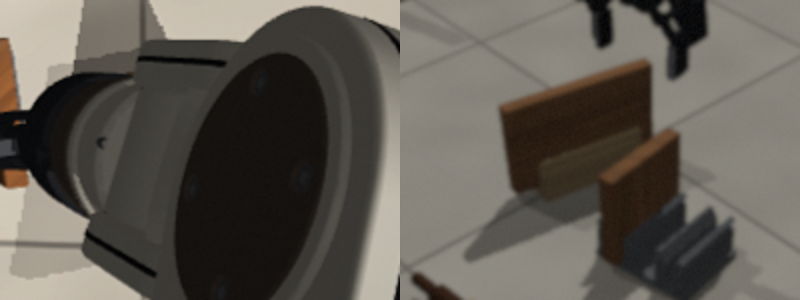

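Both boards are standing fully down in their grooves. Next I grasp the short board.

Emit:
{"fn": "drive_tool", "kwargs": {"increments": [[[0, 0, -36], [0, 0, 0], 1], [[0, 0, -36], [0, 0, 0], 1], [[0, 0, -30], [0, 0, 0], 1], [[0, 0, -22], [0, 0, 0], 1], [[0, 0, -12], [0, 0, 0], 1], [[0, 0, 0], [0, 0, 0], 1], [[0, 0, 0], [0, 0, 0], 0.5], [[0, 0, 0], [0, 0, 0], 0.4]]}}

```text
clock: 23.93
eef_pos: [0.5207, -0.1562, 0.0914]
tool_rot: [-0.074, 0.997, -0.0, 0.001]
ft_force: [-0.1, -0.0, 0.9]
grip_width: 0.0638
grasp_force: 0.0
```

Emit:
{"fn": "drive_tool", "kwargs": {"increments": [[[0, 0, 0], [0, 0, 0], 0.3], [[0, 0, 0], [0, 0, 0], 0.2], [[0, 0, 0], [0, 0, 0], 0.1], [[0, 0, 0], [0, 0, 0], 0], [[0, 0, 0], [0, 0, 0], 0], [[0, 0, 0], [0, 0, 0], 0], [[0, 0, 0], [0, 0, 0], 0]]}}

```text
clock: 24.52
eef_pos: [0.5207, -0.1555, 0.0914]
tool_rot: [-0.075, 0.997, -0.0, 0.001]
ft_force: [-0.4, 1.6, 6.0]
grip_width: 0.0192
grasp_force: 59.4
```

Emit:
{"fn": "drive_tool", "kwargs": {"increments": [[[0, 0, 10], [0, 0, 0], 0], [[0, 0, 30], [0, 0, 0], 0], [[0, 0, 35], [0, 0, 0], 0], [[0, 0, 35], [0, 0, 0], 0], [[0, 0, 30], [0, 0, 0], 0], [[0, 20, 0], [0, 0, 0], 0], [[-5, 33, 0], [0, 0, -1], 0], [[-5, 33, 0], [0, 0, -1], 0]]}}

```text
clock: 25.18
eef_pos: [0.5097, -0.0693, 0.2308]
tool_rot: [-0.055, 0.998, -0.0, 0.0]
ft_force: [0.5, 0.3, -3.0]
grip_width: 0.0193
grasp_force: 59.1
```

Emit:
{"fn": "drive_tool", "kwargs": {"increments": [[[-5, 33, 0], [0, 0, -1], 0], [[-5, 33, 0], [0, 0, -1], 0], [[-5, 33, 0], [0, 0, -1], 0], [[-5, 33, 0], [0, 0, -1], 0], [[-5, 33, 0], [0, 0, -1], 0], [[-5, 33, 0], [0, 0, -1], 0], [[-5, 33, 0], [0, 0, -1], 0], [[-5, 33, 0], [0, 0, -1], 0]]}}

```text
clock: 25.85
eef_pos: [0.4688, 0.1958, 0.2301]
tool_rot: [0.013, 1.0, -0.0, -0.001]
ft_force: [1.2, 1.0, -1.6]
grip_width: 0.0196
grasp_force: 59.1
```

Emit:
{"fn": "drive_tool", "kwargs": {"increments": [[[-5, 33, 0], [0, 0, -1], 0], [[-5, 33, 0], [0, 0, -1], 0], [[-5, 30, 0], [0, 0, -1], 0], [[-2, 12, 0], [0, 0, 0], 0], [[0, 0, -25], [0, 0, 0], 0], [[0, 0, -25], [0, 0, 0], 0], [[0, 0, 0], [0, 0, 0], 0], [[0, 0, 0], [0, 0, 0], 0]]}}

```text
clock: 26.52
eef_pos: [0.4514, 0.3014, 0.1789]
tool_rot: [0.039, 0.999, -0.002, -0.002]
ft_force: [0.1, 0.1, -1.2]
grip_width: 0.0191
grasp_force: 59.2
```

```bash
python3 d.py short_stand short_board 0.081 pics/s4.png
```

```text
tcp [0.4514 0.3014 0.1789] objyaw -0.0777 grip 0.0191
w short_board 0.76 [ 0.456   0.3004 -0.0795] 0.187
t short_board 0.76 [ 0.4571  0.3029 -0.1178] 0.518
```

View pics/s4.png

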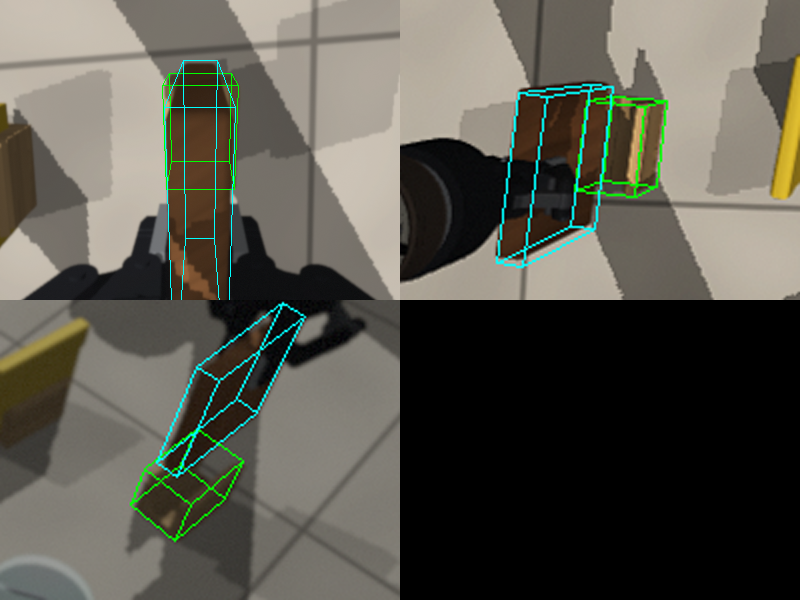

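Emit:
{"fn": "drive_tool", "kwargs": {"increments": [[[-1, 0, -25], [0, 0, 0], 0], [[0, 0, -10], [0, 0, 0], 0], [[0, 0, -6], [0, 0, 0], 0], [[0, 0, -6], [0, 0, 0], 0], [[0, 0, -5], [0, 0, 0], 0], [[0, 0, -5], [0, 0, 0], 0], [[0, 0, -5], [0, 0, 0], 0], [[0, 0, 0], [0, 0, 0], 0]]}}

```text
clock: 27.48
eef_pos: [0.4515, 0.3023, 0.1174]
tool_rot: [0.039, 0.999, -0.0, -0.001]
ft_force: [-0.0, -0.2, -2.9]
grip_width: 0.0192
grasp_force: 59.3
```

Emit:
{"fn": "drive_tool", "kwargs": {"increments": [[[0, 0, -6], [0, 0, 0], 0], [[0, 0, -6], [0, 0, 0], 0], [[0, 0, -5], [0, 0, 0], 0], [[0, 0, -4], [0, 0, 0], 0], [[0, 0, -3], [0, 0, 0], 0], [[0, 0, -2], [0, 0, 0], 0], [[0, 0, 0], [0, 0, 0], 0], [[0, 0, 0], [0, 0, 0], 0]]}}

```text
clock: 28.15
eef_pos: [0.452, 0.3026, 0.0923]
tool_rot: [0.039, 0.999, -0.0, -0.0]
ft_force: [-0.7, -0.4, -1.4]
grip_width: 0.0193
grasp_force: 59.6
```

Emit:
{"fn": "drive_tool", "kwargs": {"increments": [[[0, 0, -1.5], [0, 0, 0], 0], [[0, 0, 0], [0, 0, 0], 0], [[0, 0, 0], [0, 0, 0], 0.4], [[0, 0, 0], [0, 0, 0], 1], [[0, 0, 0], [0, 0, 0], 1], [[0, 0, 0], [0, 0, 0], 1], [[0, 0, 0], [0, 0, 0], 1], [[0, 0, 20], [0, 0, 0], 1]]}}

```text
clock: 28.82
eef_pos: [0.4495, 0.3009, 0.1074]
tool_rot: [0.039, 0.999, -0.002, -0.003]
ft_force: [0.3, 0.4, 0.4]
grip_width: 0.0853
grasp_force: 0.0
```

Emit:
{"fn": "drive_tool", "kwargs": {"increments": [[[0, 0, 40], [0, 0, 0], 1], [[0, 0, 40], [0, 0, 0], 1], [[0, 0, 40], [0, 0, 0], 1], [[-30, 10, 10], [0, 0, 0], 1], [[-35, 15, 0], [0, 0, 0], 1], [[-35, 15, 0], [0, 0, 0], 1], [[-35, 20, 0], [0, 0, 0], 1], [[-35, 20, 0], [0, 0, 0], 1]]}}

```text
clock: 29.48
eef_pos: [0.2805, 0.3828, 0.2412]
tool_rot: [0.039, 0.999, 0.0, 0.0]
ft_force: [0.4, 0.5, -1.2]
grip_width: 0.0852
grasp_force: 0.0
```

Emit:
{"fn": "drive_tool", "kwargs": {"increments": [[[-35, 20, 0], [0, 0, 0], 1], [[-30, 20, 0], [0, 0, 0], 1], [[0, 0, 0], [0, 0, 0], 1], [[0, 0, 0], [0, 0, 0], 1]]}}

```text
clock: 29.82
eef_pos: [0.2153, 0.4234, 0.2409]
tool_rot: [0.037, 0.999, 0.0, 0.0]
ft_force: [0.2, -0.7, 0.1]
grip_width: 0.0859
grasp_force: 0.0
```

```bash
python3 - <<'E'
from fit import *
import pickle
res=pickle.load(open("res.pkl","rb"))
t=camera("top");f=camera("scene");w=camera("wrist")
for n,p in(("long_board",[.484,-.307,-.18]),("short_board",[.453,.3025,-.078]),("scraper",[.483,.128,-.148])):
    for k,c in(("t",t),("s",f)):
        s=silhouettes(n,c)
        if s: x,e=solve(lambda p:cost([(n,p,.01)],[s[0]["region"].astype(float)],[c]),p);print(n,k,round(s[0]["conf"],2),np.round(x,4),round(e,3))
print({k:np.round(v[0],4) for k,v in res.items() if 'stand' in k})
T=t["image"];F=f["image"]
r=lambda a:cv2.resize(a,(400,300))
cv2.imwrite("pics/fin.png",np.vstack([np.hstack([r(T[240:405,80:300]),r(T[240:405,330:550])]),np.hstack([r(F[200:350,360:560]),r(F[100:250,200:400])])])[:,:,::-1])
E
```

```text
long_board t 0.56 [ 0.4853 -0.3051 -0.1765] 0.172
long_board s 0.75 [ 0.4845 -0.3066 -0.1226] 0.274
short_board t 0.58 [ 0.4549  0.3048 -0.1321] 0.186
short_board s 0.89 [ 0.4544  0.3049 -0.0633] 0.15
scraper t 0.65 [ 0.4843  0.1295 -0.1704] 0.171
scraper s 0.83 [ 0.4838  0.1304 -0.0792] 0.378
{'narrow_stand': array([ 0.4841,  0.1286, -0.1548]), 'short_stand': array([ 0.4532,  0.3015, -0.0771]), 'long_stand': array([ 0.4839, -0.3069, -0.1796])}
```

View pics/fin.png

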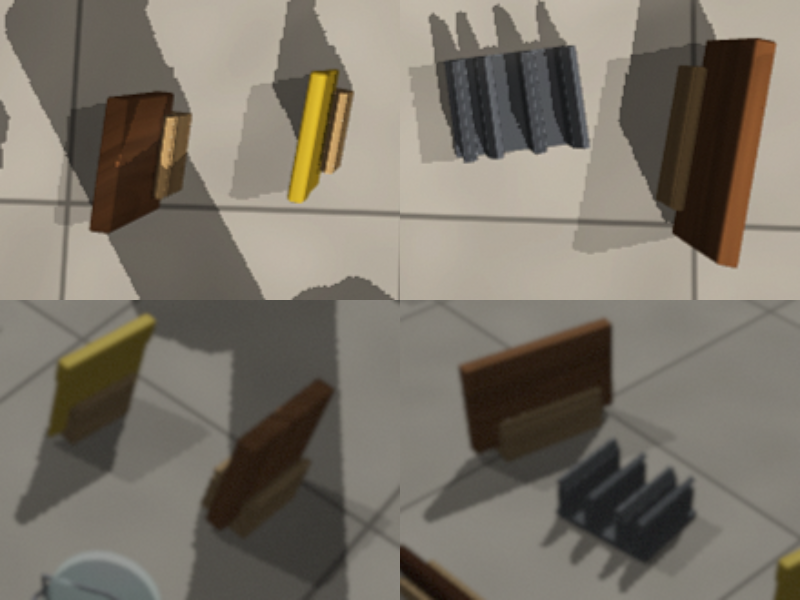

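All three stand upright and fully down, centred to within a few millimetres. I'm handing the job in.

```bash
python3 -c "from workcell import job_done;print(job_done())"
```

```text
the job is handed in; nothing more can be done
None
```

The job is handed in: final camera fits put the long board in the long stand, the short board in the short stand and the scraper in the narrow stand, each upright, down and centred within about 4 mm; I saw no contact with the jar, pin or spoon rest but did not re-measure them, and the hand-in gave no verdict.

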